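# Put the fired lids on their jars

### The job

The glaze firing has been unpacked onto the studio table: put each of the four lids on its own jar, the one it matches in shape and size, so that every lid sits fully home with its flange flat on the rim and in line with the jar. Set the lids down gently, never dropping one, and leave the four jars standing where they are.

Things in the scene. Friction and masses are not known exactly. Their poses are not given: they have to be found in the camera images.
- lid_small: The small round lid: white glazed, round, 70 mm across, 80 g, loose. Origin: centre of its underside, z up. Above it: tapered locating foot 0-10 mm (per side 8 to 3.5 mm inside the mouth), flange from 10 mm, dome to 21 mm, central round knob 24 mm across from 21 to 45 mm. Seated: origin 56 mm above the jar's. Fits at any turn.
- jar_small: The small round jar: open, white glazed stoneware with an unglazed foot, round, 68 mm across at the rim (mouth 56 mm), wall 6 mm, rim 66 mm high and level, about 240 g, loose, standing on the table. Origin: centre of its underside, z up.
- lid_large: The large round lid: white glazed, round, 102 mm across, 170 g, loose. Origin: centre of its underside, z up. Above it: tapered locating foot 0-10 mm (per side 8 to 3.5 mm inside the mouth), flange from 10 mm, dome to 21 mm, central round knob 24 mm across from 21 to 45 mm. Seated: origin 50 mm above the jar's. Fits at any turn.
- jar_large: The large round jar: open, white glazed stoneware with an unglazed foot, round, 100 mm across at the rim (mouth 88 mm), wall 6 mm, rim 60 mm high and level, about 420 g, loose, standing on the table. Origin: centre of its underside, z up.
- lid_square: The square lid: white glazed, soft-cornered square, 86 by 86 mm, sides along x and y, 150 g, loose. Origin: centre of its underside, z up. Above it: tapered locating foot 0-10 mm (per side 8 to 3.5 mm inside the mouth), flange from 10 mm, dome to 21 mm, central bar handle 50 mm (x) by 14 mm (y) from 21 to 45 mm. Seated: origin 46 mm above the jar's. Fits in any quarter turn.
- jar_square: The square jar: open, white glazed stoneware with an unglazed foot, square with soft corners, 84 by 84 mm at the rim (mouth 72 by 72 mm), its sides along its x and y axes, wall 6 mm, rim 56 mm high and level, about 400 g, loose, standing on the table. Origin: centre of its underside, z up.
- lid_oval: The oval lid: white glazed, oval, 126 mm (x) by 82 mm (y), 160 g, loose. Origin: centre of its underside, z up. Above it: tapered locating foot 0-10 mm (per side 8 to 3.5 mm inside the mouth), flange from 10 mm, dome to 21 mm, central bar handle 50 mm (x) by 14 mm (y) from 21 to 45 mm. Seated: origin 40 mm above the jar's. Fits either way round.
- jar_oval: The oval jar: open, white glazed stoneware with an unglazed foot, oval, 124 mm long (along its x axis) by 80 mm wide (y) at the rim (mouth 112 by 68 mm), wall 6 mm, rim 50 mm high and level, about 380 g, loose, standing on the table. Origin: centre of its underside, z up.
Things that resemble listed ones, but are neither listed nor needed, are in the scene too. What is shaped like the jar_small but green or red is not meant. Leave any black look-alike of the lid_square alone.

How it is judged:
By the outcome, as a careful person would: the job done as asked, in the order asked, and still so for the second after the job is handed in, with the robot touching nothing.
It also fails if it takes over 128 s, if anything falls off the work surface, if the arm or the gripper's body presses on something with over 40 N, if the wrist force passes 120 N, or if a joint passes its speed limit or range.

### The arm

A 6-joint arm with a two-finger parallel gripper is mounted at the origin on the work surface. World frame = base frame: x ahead of the robot, y to its left, z up, the work surface at z = 0. Lengths are in m, angles in degrees, forces in N, time in s.
With the tool pointing down it reaches from about 0.25 to 0.725 m from the base axis. Payload 9.7 kg.
Tool frame: the origin (TCP) lies midway between the tips of the shut fingers; the grasp point (between the pads) lies 19 mm behind it; z points along the fingers, y is the line along which they close (so a half turn about z gives the same grasp; the last joint's range is limited). The gripper opens to 85 mm and grips with 20 to 120 N. Pads are 22 mm wide; open, the fingers measure 114 mm over their backs; the gripper's body (76 mm by 85 mm) begins 54 mm behind the grasp point. The pads swing forward as they close: fully open they stand 13 mm farther back than shut.
Start: joints at [-75.287, 4.979, 10.078, 95.1, 0, 90], TCP at [0.14, -0.532, 0.231] pointing down, gripper open.
Joint ranges: [-179.16, 179.16], [-48.56, 103.87], [-65.8, 70.77], [-126.05, 130.52], [-82.76, 87.17], [-180, 180]. Speed limits (degrees/s): [127.2, 127.2, 147.25, 180, 180, 180].

### API

Orientations are given as [roll, pitch, yaw] about the fixed x, y, z axes, in that order (R = Rz(yaw) Ry(pitch) Rx(roll)).
In Python, from workcell import * gives the robot as it stands.
- The arm moves only by the tool servo_tool, never from a script. Its argument "moves" is a list of rows, each a list of 4 numbers: the shift along the world's x, y, z in a scale on which 1.0 is 100 cm, then the turn about the world's z in fractions of the full range, 1 being 4 rad. A call has 1 to 20 rows; each row is the pose to reach, as a shift and turn from the pose commanded when the call began; what a row does not reach only later rows make up. A row lasts 1/12 s, in which the tool goes at most 41.7 mm and 7.16 degrees, less where a joint would pass 70% of its speed; a pose out of reach is approached as far as the arm can. No shift or turn number may pass 1 either way. A call with a gripper value outside its range is refused whole. "claw" is the closure, from 0 (fully open) to 1 (shut), set as the call begins (left out, the last holds). The fingers move at their own pace and stop on an object; "force" is the grip in N (left out, the last holds). Time passes only in rows, so rows that repeat a pose let the fingers close. It gives the time, the measured TCP pose, the force, the opening and the grip force at its end, in the units of the state.
- get_obs(): the state, without advancing time (a new reading comes with each control period).
- camera(name): name is "scene" or "top" or "wrist"; returns the picture (420x560x3 uint8, red, green, blue); there is no depth.
- get_calibration(name): a dict with "fx", "fy", "cx", "cy" (pixels), "rvec" (rotation vector, rad) and "tvec" (3), from world to camera coordinates, as OpenCV has them; the wrist camera has in their place "tool_from_camera" (4x4, takes a point from camera to tool coordinates, whose origin is the TCP and whose axes are the flange's). Camera axes: x right, y down, z forward; pixel columns grow to the right and rows downward; lengths in m; the calibration is good to about 2 mm. The wrist camera is an equidistant fisheye: a pixel r from the principal point sees the ray r / f radians off the axis. A picture is of the moment at which its call begins: read the wrist's pose just before it. get_calibration takes no time and is no camera call.
- job_done(): hands the job in; it is judged then, once.
The state is a dict: "time": time; "q": joint angles; "qd": joint speeds; "joint_efforts": joint torques, N m; "ee_pos": TCP position; "tcp_rot": TCP orientation; "wrist_force": force on the tool from outside, world axes, zero at the start; "torque": the same for the moment, N m; "opening": finger opening in m; "grasp_force": force on a finger pad.
Only numpy, scipy, OpenCV 4.12 (cv2) and the standard library are available. Lean on these libraries where they do the work, as an engineer would, in place of code of your own. Each camera call takes 0.05 s, during which the arm holds its last target. There are 200 camera calls.

## Working session

There is one attempt and no reset: what is moved stays moved. The work goes in short steps, Python scripts to look and compute and a tool call to move; the robot and the scene stay as the last step left them, time stands still between calls to the robot, and variables do not carry over. Pictures are saved under pics/ and viewed, at most 14 in all, crops included, and the job is handed in when it is done.

Besides the shell and the picture viewer there is one more tool, called after "Request:" as name([rows], argument=value, ...), one row to a line, values as JSON. servo_tool: Moves the arm, as the interface text tells. Its arguments: {"type":"object","properties":{"moves":{"type":"array","items":{"type":"array","items":{"type":"number"}}},"claw":{"type":"number"},"force":{"type":"number"}},"required":["moves"]}

```bash
mkdir -p pics; python3 - <<'E'
from workcell import *
import cv2
for n in("scene","top"):
    im=camera(n); cv2.imwrite(f"pics/{n}0.png",im[:,:,::-1]); print(n,get_calibration(n))
print(get_calibration("wrist")); print(get_obs())
E
```

```text
scene {'fx': 534.5775668124452, 'fy': 534.5775668124452, 'cx': 280.13126575010983, 'cy': 213.16587685417397, 'rvec': array([ 1.6004834 ,  2.01927513, -0.77470695]), 'tvec': array([ 0.11411216, -0.31908812,  1.63195699])}
top {'fx': 492.18200101157976, 'fy': 492.18200101157976, 'cx': 281.9402833393951, 'cy': 207.03918414248577, 'rvec': array([ 2.18326951, -2.12801268,  0.1376667 ]), 'tvec': array([-0.01576708,  0.48631679,  1.23075436])}
{'fx': 325.19226210127806, 'fy': 325.19226210127806, 'cx': 286.15910732581386, 'cy': 212.0983319611558, 'tool_from_camera': array([[-6.53165938e-04, -9.52059412e-01, -3.05912485e-01,
         7.92818595e-02],
       [ 9.99999597e-01, -8.10311171e-04,  3.86707666e-04,
        -1.40595842e-04],
       [-6.16052977e-04, -3.05912109e-01,  9.52059558e-01,
        -1.42179061e-01],
       [ 0.00000000e+00,  0.00000000e+00,  0.00000000e+00,
         1.00000000e+00]])}
{'time': 0.1, 'q': array([-7.52859233e+01,  5.00773404e+00,  1.00378138e+01,  9.50986108e+01,
       -9.01958162e-04,  8.99997490e+01]), 'qd': array([-0.08816898,  0.01164098,  0.06123142,  0.01801984,  0.00041875,
        0.01737193]), 'joint_efforts': array([ 2.36369615e-04, -5.21560907e+01,  4.65653944e+01,  1.60328188e-02,
        1.76595353e-05,  1.33123251e-05]), 'ee_pos': array([ 0.13964089, -0.53176479,  0.23064545]), 'tcp_rot': array([-1.79931469e+02,  9.01657347e-04,  1.47143288e+01]), 'wrist_force': array([ 0.58739453, -0.02847006,  0.21220388]), 'torque': array([-0.02183265, -0.00969747,  0.05069999]), 'grasp_force': 0.0, 'opening': 0.08553185169283793}
```

View pics/top0.png

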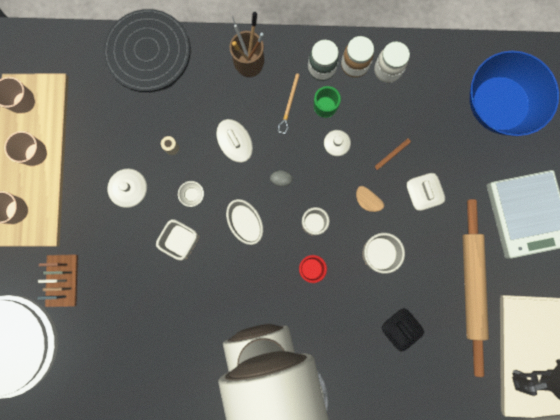

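View pics/scene0.png

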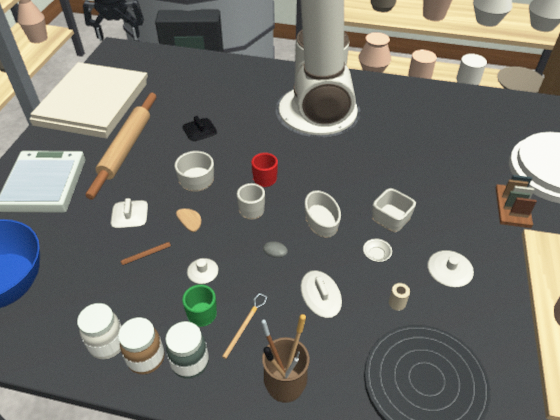

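The top view shows the lids at: large (127,188), oval (235,140), small (337,143), square (426,191). The jars are at: square (177,240), oval (244,221), small (315,221), large (384,253). At (190,194) there is a shallow white dish, which is a distractor. The scene view confirms these positions, and all the lids lie flat.

```bash
cat > h.py <<'E'
import numpy as np,cv2
from scipy.spatial.transform import Rotation as R
def caster(cal,obs=None):
    """returns f(px Nx2, z)-> world xy(z)"""
    if "rvec" in cal:
        Rm=cv2.Rodrigues(cal["rvec"])[0]; C=-Rm.T@cal["tvec"]; Rw=Rm.T
    else:
        T=cal["tool_from_camera"]; Rt=R.from_euler("xyz",obs["tcp_rot"],degrees=True).as_matrix()
        Rw=Rt@T[:3,:3]; C=obs["ee_pos"]+Rt@T[:3,3]
    def f(p,z):
        p=np.asarray(p,float).reshape(-1,2)
        d=np.c_[(p[:,0]-cal["cx"])/cal["fx"],(p[:,1]-cal["cy"])/cal["fy"]]
        if "rvec" in cal: r=np.c_[d,np.ones(len(d))]
        else:
            t=np.linalg.norm(d,axis=1,keepdims=True)+1e-9; r=np.c_[d/t*np.sin(t),np.cos(t)]
        w=r@Rw.T; return (C+w*((z-C[2])/w[:,2:]))[:,:2]
    return f,C
E
python3 - <<'E'
from workcell import *
from h import *
im=cv2.imread("pics/top0.png"); f,C=caster(get_calibration("top")); print("C",C.round(3))
names=dict(lid_large=(127,188,.012),lid_oval=(235,140,.012),lid_small=(337,143,.012),lid_square=(426,191,.012),jar_square=(177,240,.056),jar_oval=(244,221,.05),jar_small=(315,221,.066),jar_large=(384,253,.06),red=(313,268,.066),green=(327,100,.066))
hsv=cv2.cvtColor(im,cv2.COLOR_BGR2HSV)
m=((hsv[...,2]>110)).astype(np.uint8)*255
cs=cv2.findContours(m,cv2.RETR_EXTERNAL,cv2.CHAIN_APPROX_NONE)[0]
for n,(u,v,z) in names.items():
    c=[c for c in cs if cv2.pointPolygonTest(c,(float(u),float(v)),False)>=0]
    if not c: print(n,f((u,v),z).round(3));continue
    w=f(c[0],z)*1000; r=cv2.minAreaRect(w.astype(np.float32)); print(n,np.round(r[0]),np.round(r[1]),round(r[2],1))
E
```

```text
C [ 0.326 -0.005  1.283]
lid_large [530. 404.] [104. 102.] 3.5
lid_oval [664. 129.] [128.  84.] 28.2
lid_small [ 665. -144.] [72. 72.] 65.0
lid_square [ 541. -377.] [90. 90.] 19.1
jar_square [395. 258.] [89. 87.] 62.6
jar_oval [445.  91.] [120.  83.] 46.4
jar_small [451. -86.] [67. 70.] 1.5
jar_large [ 376. -258.] [102. 103.] 45.8
red [331. -82.] [68. 66.] 1.2
green [ 766. -112.] [67. 67.] 1.0
```

Units first: shifts go in shares of 100 cm and turns go in shares of 4 rad. So 32.5 cm / 100 = 0.325, 13.5 cm / 100 = 0.135.

Request:
servo_tool([
  [0.325,0.135,0.03,0],
  [0.325,0.135,0.03,0],
  [0.325,0.135,0.03,0],
  [0.325,0.135,0.03,0],
  [0.325,0.135,0.03,0],
  [0.325,0.135,0.03,0],
  [0.325,0.135,0.03,0],
  [0.325,0.135,0.03,0],
  [0.325,0.135,0.03,0],
  [0.325,0.135,0.03,0],
  [0.325,0.135,0.03,0],
  [0.325,0.135,0.03,0],
  [0.325,0.135,0.03,0],
  [0.325,0.135,0.03,0],
  [0.325,0.135,0.03,0],
])

```text
time: 1.35
ee_pos: [0.4638, -0.3975, 0.2615]
tcp_rot: [180.0, -0.0, 14.6]
wrist_force: [-0.6, 0.3, -0.1]
opening: 0.0853
grasp_force: 0.0
```

```bash
cat > w.py <<'E'
from workcell import *
from h import *
import sys
N=dict(lid_large=(530,404,.012),lid_oval=(664,129,.012),lid_small=(665,-144,.012),lid_square=(541,-377,.012),jar_square=(395,258,.056),jar_oval=(445,91,.05),jar_small=(451,-86,.066),jar_large=(376,-258,.06))
def look(tag):
    o=get_obs(); im=camera("wrist")[:,:,::-1].copy(); cv2.imwrite(f"pics/{tag}.png",im)
    print("t",o["time"],"tcp",(o["ee_pos"]*1000).round(1),"rot",o["tcp_rot"].round(2),"F",o["wrist_force"].round(1))
    f,C=caster(get_calibration("wrist"),o); print("cam",(C*1000).round())
    return o,im,f
def rect(im,f,c,z,half=90,s=.5):
    """orthorectify plane z around c (mm): remap via numeric grid; +x up, +y left"""
    v,u=np.mgrid[0:420,0:560]; w=f(np.c_[u.ravel(),v.ravel()],z)*1000
    return w.reshape(420,560,2)
def meas(im,f,name,th=110):
    x,y,z=N[name]
    hsv=cv2.cvtColor(im,cv2.COLOR_BGR2HSV); m=((hsv[...,2]>th)&(hsv[...,1]<80)).astype(np.uint8)
    for c in cv2.findContours(m,cv2.RETR_EXTERNAL,cv2.CHAIN_APPROX_NONE)[0]:
        if len(c)<60: continue
        w=(f(c,z)*1000).astype(np.float32)
        if cv2.pointPolygonTest(w.reshape(-1,1,2),(float(x),float(y)),False)<0: continue
        w=cv2.convexHull(w); a=cv2.minAreaRect(w); e=cv2.fitEllipse(w); 
        print(name,"rect",np.round(a[0],1),np.round(a[1],1),round(a[2],1),"ell",np.round(e[0],1),np.round(e[1],1),round(e[2],1))
E
python3 -c "
from w import *
o,im,f=look('w1')
for n in N: meas(im,f,n)"
```

```text
t 1.35 tcp [ 463.8 -397.5  261.5] rot [ 1.7999e+02 -1.0000e-02  1.4630e+01] F [-0.6  0.3 -0.1]
cam [ 540. -377.  404.]
lid_square rect [ 541.  -375.7] [89.2 89.2] 19.3 ell [ 540.9 -375.8] [100.  108.3] 14.8
jar_small rect [451.9 -87.9] [68.5 70. ] 7.5 ell [452.1 -88.2] [69.5 70.8] 23.1
jar_large rect [ 380.3 -258.8] [106.3 101.8] 17.4 ell [ 382.3 -261.1] [ 99.1 117.1] 70.0
```

View pics/w1.png

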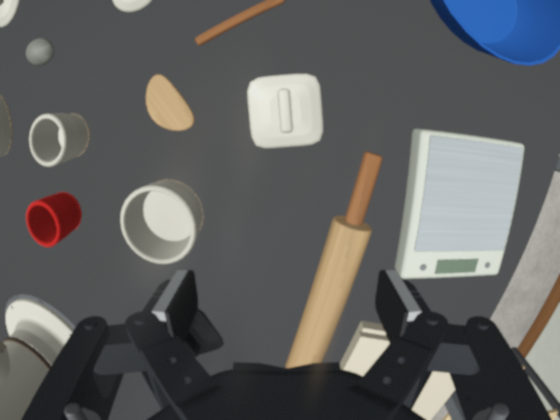

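The wrist view shows lid_square at (285,110), with its bar nearly along the image vertical. Jar_large is at (162,222), jar_small at (60,138), and the red jar at (53,218). Next I measure each remaining item from directly above.

Scaled: -16.4 cm / 100 = -0.164, 12 cm / 100 = 0.12.

Request:
servo_tool([
  [-0.164,0.12,0,0],
  [-0.164,0.12,0,0],
  [-0.164,0.12,0,0],
  [-0.164,0.12,0,0],
  [-0.164,0.12,0,0],
  [-0.164,0.12,0,0],
  [-0.164,0.12,0,0],
  [-0.164,0.12,0,0],
  [-0.164,0.12,0,0],
  [-0.164,0.12,0,0],
])

```text
time: 2.23
ee_pos: [0.3013, -0.2775, 0.2608]
tcp_rot: [-180.0, 0.0, 14.7]
wrist_force: [-0.2, -0.2, 0.6]
opening: 0.0854
grasp_force: 0.0
```

```bash
python3 -c "
from w import *
o,im,f=look('w2')
for n in N: meas(im,f,n)"
```

```text
t 2.2333 tcp [ 301.3 -277.5  260.8] rot [-1.7995e+02  3.0000e-02  1.4710e+01] F [-0.2 -0.2  0.6]
cam [ 378. -257.  403.]
lid_square rect [ 532.9 -379.9] [70.8 91.7] 22.9 ell [ 538.3 -378.1] [ 88.3 107.6] 24.4
jar_large rect [ 377.  -258.5] [ 99.8 100.6] 14.7 ell [ 376.8 -258.7] [100.3 101.4] 26.2
```

Scaled: 17.2 cm / 100 = 0.172, 7.5 cm / 100 = 0.075.

Request:
servo_tool([
  [0.075,0.172,0,0],
  [0.075,0.172,0,0],
  [0.075,0.172,0,0],
  [0.075,0.172,0,0],
  [0.075,0.172,0,0],
  [0.075,0.172,0,0],
  [0.075,0.172,0,0],
  [0.075,0.172,0,0],
  [0.075,0.172,0,0],
  [0.075,0.172,0,0],
])

```text
time: 3.12
ee_pos: [0.3755, -0.1058, 0.2612]
tcp_rot: [-180.0, 0.0, 14.6]
wrist_force: [-0.8, -0.1, -0.7]
opening: 0.0856
grasp_force: 0.0
```

```bash
python3 -c "
from w import *
o,im,f=look('w3')
for n in N: meas(im,f,n)"
```

```text
t 3.1167 tcp [ 375.5 -105.8  261.2] rot [-1.7999e+02  2.0000e-02  1.4620e+01] F [-0.8 -0.1 -0.7]
cam [452. -86. 403.]
lid_large rect [532.8 381.4] [93.1 59.3] 21.8 ell [527.5 398. ] [92.3 97.8] 70.8
lid_square rect [ 541.6 -376.6] [88.4 91.2] 19.3 ell [ 542.3 -377.4] [ 96.1 110.4] 26.5
jar_square rect [396.3 256.9] [87.7 87. ] 62.2 ell [395.6 257.5] [ 95.6 102.4] 168.6
jar_oval rect [445.9  90.4] [124.3  82.1] 28.6 ell [445.7  90.2] [ 82.  125.1] 121.9
jar_small rect [451.1 -86.2] [68.5 68.7] 77.8 ell [451.2 -86.1] [68.9 69.1] 63.0
jar_large rect [ 381.1 -254.1] [113.3 101.5] 40.2 ell [ 379.5 -252.7] [100.5 116.6] 153.5
```

Scaled: 21.4 cm / 100 = 0.214, -5.8 cm / 100 = -0.058.

Request:
servo_tool([
  [0.214,-0.058,0,0],
  [0.214,-0.058,0,0],
  [0.214,-0.058,0,0],
  [0.214,-0.058,0,0],
  [0.214,-0.058,0,0],
  [0.214,-0.058,0,0],
  [0.214,-0.058,0,0],
  [0.214,-0.058,0,0],
  [0.214,-0.058,0,0],
  [0.214,-0.058,0,0],
])

```text
time: 4.0
ee_pos: [0.5888, -0.1631, 0.2622]
tcp_rot: [180.0, -0.1, 14.7]
wrist_force: [1.1, 0.0, -0.3]
opening: 0.0855
grasp_force: 0.0
```

```bash
python3 -c "
from w import *
o,im,f=look('w4')
for n in N: meas(im,f,n)"
```

```text
t 4.0 tcp [ 588.8 -163.1  262.2] rot [ 1.7997e+02 -5.0000e-02  1.4680e+01] F [ 1.1  0.  -0.3]
cam [ 665. -143.  404.]
lid_oval rect [663.9 129.7] [128.7  85.5] 35.3 ell [663.9 130. ] [ 85.6 128.7] 121.8
lid_small rect [ 665.  -142.6] [71.4 72.7] 14.6 ell [ 665.  -142.8] [72.2 73. ] 20.4
lid_square rect [ 501.9 -383.7] [172.9  95.6] 10.8 ell [ 508.6 -382.2] [104.5 178.8] 105.9
jar_oval rect [447.2  90. ] [124.3  83.7] 32.6 ell [451.1  89.7] [ 86.6 132.8] 112.4
jar_large rect [ 399.8 -249.7] [116.2 101. ] 20.9 ell [ 388.8 -254.1] [101.4 140. ] 111.8
```

Scaled: 27.3 cm / 100 = 0.273.

Request:
servo_tool([
  [0,0.273,0,0],
  [0,0.273,0,0],
  [0,0.273,0,0],
  [0,0.273,0,0],
  [0,0.273,0,0],
  [0,0.273,0,0],
  [0,0.273,0,0],
  [0,0.273,0,0],
  [0,0.273,0,0],
  [0,0.273,0,0],
  [0,0.273,0,0],
])

```text
time: 4.97
ee_pos: [0.5895, 0.1089, 0.2618]
tcp_rot: [180.0, -0.0, 14.6]
wrist_force: [-0.1, -0.1, -0.7]
opening: 0.0854
grasp_force: 0.0
```

```bash
python3 -c "
from w import *
o,im,f=look('w5')
for n in N: meas(im,f,n)"
```

```text
t 4.9667 tcp [589.5 108.9 261.8] rot [ 1.7998e+02 -4.0000e-02  1.4640e+01] F [-0.1 -0.1 -0.7]
cam [666. 129. 404.]
lid_large rect [529.4 404.6] [105.  103.9] 62.3 ell [529.1 405. ] [104.5 105.2] 34.2
lid_oval rect [663.4 128.8] [128.   84.6] 32.1 ell [663.7 129. ] [ 85.  127.5] 121.4
lid_small rect [ 664.6 -143.3] [72.8 71.5] 24.0 ell [ 664.9 -143.8] [72.4 73.8] 163.8
lid_square rect [ 537.5 -378.4] [97.8 93.8] 19.1 ell [ 535.7 -380.3] [100.5 119.9] 135.1
jar_oval rect [451.1  94.4] [136.3  82.6] 30.5 ell [451.8  92.9] [ 83.2 136.1] 115.6
```

Scaled: -21.9 cm / 100 = -0.219, -3.8 cm / 100 = -0.038.

Request:
servo_tool([
  [-0.219,-0.038,0,0],
  [-0.219,-0.038,0,0],
  [-0.219,-0.038,0,0],
  [-0.219,-0.038,0,0],
  [-0.219,-0.038,0,0],
  [-0.219,-0.038,0,0],
  [-0.219,-0.038,0,0],
  [-0.219,-0.038,0,0],
  [-0.219,-0.038,0,0],
  [-0.219,-0.038,0,0],
])

```text
time: 5.85
ee_pos: [0.3715, 0.0719, 0.261]
tcp_rot: [-180.0, 0.0, 14.7]
wrist_force: [-0.5, -0.3, -0.4]
opening: 0.0852
grasp_force: 0.0
```

```bash
python3 -c "
from w import *
o,im,f=look('w6')
for n in N: meas(im,f,n)"
```

```text
t 5.85 tcp [371.5  71.9 261. ] rot [-1.800e+02  3.000e-02  1.467e+01] F [-0.5 -0.3 -0.4]
cam [448.  92. 403.]
lid_large rect [514.9 404.6] [105.6  74.3] 90.0 ell [529.3 404.7] [102.9 105.5] 169.6
lid_small rect [ 663.4 -147. ] [65.1 77.8] 29.3 ell [ 666.6 -144.7] [72.  76.6] 46.2
jar_square rect [396.2 257.9] [86.3 86.4] 62.5 ell [396.4 257.7] [ 98.1 101. ] 54.9
jar_oval rect [445.6  91.5] [124.4  81.3] 32.1 ell [445.7  91.4] [ 81.4 124. ] 121.3
jar_small rect [448.7 -77.5] [68.8 86. ] 18.2 ell [450.8 -77.2] [70.2 88.6] 0.0
jar_large rect [ 376.1 -239.8] [101.5 138.4] 2.2 ell [ 380.4 -241.3] [103.8 141.4] 167.8
```

Scaled: 16.7 cm / 100 = 0.167, -5 cm / 100 = -0.05.

Request:
servo_tool([
  [-0.05,0.167,0,0],
  [-0.05,0.167,0,0],
  [-0.05,0.167,0,0],
  [-0.05,0.167,0,0],
  [-0.05,0.167,0,0],
  [-0.05,0.167,0,0],
  [-0.05,0.167,0,0],
  [-0.05,0.167,0,0],
  [-0.05,0.167,0,0],
  [-0.05,0.167,0,0],
])

```text
time: 6.73
ee_pos: [0.3575, 0.1197, 0.2613]
tcp_rot: [-178.2, 0.0, 17.2]
wrist_force: [-0.2, -0.2, 0.3]
opening: 0.0848
grasp_force: 0.0
```

```bash
python3 -c "
from w import *
o,im,f=look('w7')
for n in N: meas(im,f,n)"
```

```text
t 6.7333 tcp [357.5 119.7 261.3] rot [-1.7821e+02  3.0000e-02  1.7210e+01] F [-0.2 -0.2  0.3]
cam [435. 139. 403.]
lid_small rect [ 665.5 -144. ] [73.3 72.2] 83.2 ell [ 667.3 -145.8] [71.9 80.1] 39.9
jar_square rect [396.6 256.6] [88.3 88.2] 62.1 ell [395.4 257.8] [ 98.4 104.6] 56.8
jar_oval rect [445.2  91.8] [121.4  82.1] 19.3 ell [445.6  91.5] [ 81.  124.2] 120.8
jar_small rect [447.2 -73.8] [69.1 93.8] 18.6 ell [449.8 -74. ] [70.4 96.8] 3.5
jar_large rect [ 383.2 -238.2] [145.3 100.6] 68.5 ell [ 378.9 -237.8] [100.8 147.9] 169.8
```

Scaled: 14.6 cm / 100 = 0.146, 13.5 cm / 100 = 0.135.

Request:
servo_tool([
  [0.135,0.146,0,0],
  [0.135,0.146,0,0],
  [0.135,0.146,0,0],
  [0.135,0.146,0,0],
  [0.135,0.146,0,0],
  [0.135,0.146,0,0],
  [0.135,0.146,0,0],
  [0.135,0.146,0,0],
  [0.135,0.146,0,0],
  [0.135,0.146,0,0],
])

```text
time: 7.62
ee_pos: [0.5115, 0.2139, 0.2617]
tcp_rot: [-176.4, 0.1, 20.9]
wrist_force: [-0.9, -0.3, 0.1]
opening: 0.0856
grasp_force: 0.0
```

```bash
python3 -c "
from w import *
o,im,f=look('w8')
for n in N: meas(im,f,n)
cv2.imwrite('pics/m.png',cv2.resize(np.vstack([np.hstack([cv2.imread(f'pics/w{i}.png')[:,::] for i in r]) for r in((2,3),(6,7))]),(800,600)))"
```

```text
t 7.6167 tcp [511.5 213.9 261.7] rot [-1.7644e+02  8.0000e-02  2.0930e+01] F [-0.9 -0.3  0.1]
cam [589. 234. 403.]
lid_large rect [529.8 403.9] [103.8 103.7] 18.7 ell [529.4 404.3] [104.1 104.8] 13.6
lid_oval rect [663.9 128.7] [126.2  84.8] 22.9 ell [663.9 128.5] [ 84.7 127.4] 120.9
lid_small rect [ 656.9 -132.7] [73.1 47. ] 34.3 ell [ 665.  -144.2] [71.8 75.8] 15.6
jar_square rect [402.8 255.8] [86.8 99.5] 62.0 ell [401.6 258.8] [ 96.8 115.9] 74.4
jar_oval rect [434.1  79.6] [177.8  85.1] 46.4 ell [436.2  72.1] [ 93.4 182.6] 139.8
jar_small rect [463.2 -66.1] [113.1  69.3] 57.4 ell [459.4 -66.2] [ 72.4 117. ] 157.1
jar_large rect [ 411.5 -240. ] [164.6  53.5] 65.0 ell [ 401.1 -239.9] [ 68.5 165.7] 158.6
```

View pics/m.png

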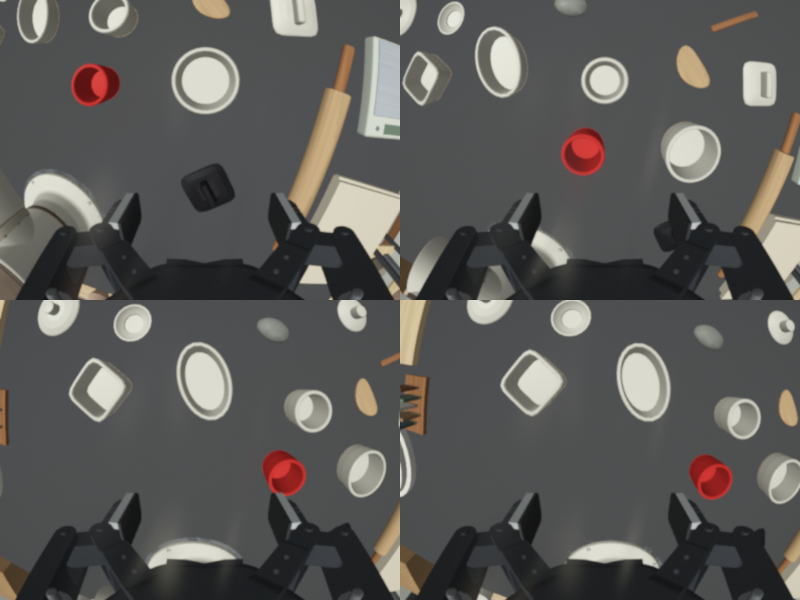

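The montage shows every jar and lid clear of clutter. The wrist joint hit its range limit on the left side, so I'll use larger yaws there. Measured positions in mm:

| Item | x | y | Axis |
|---|---|---|---|
| lid_large | 529.4 | 404.3 | any |
| jar_large | 376.9 | -258.6 | any |
| lid_square | 541 | -376 | 19.3° |
| jar_square | 396.3 | 257.8 | 62.4° |
| lid_oval | 663.7 | 128.9 | 31.3° |
| jar_oval | 445.7 | 91.5 | 31.3° |
| lid_small | 665 | -142.8 | any |
| jar_small | 451.1 | -86.1 | any |

I'll start with the oval lid, turning out of the limit first.

Scaled: 15.2 cm / 100 = 0.152, 10 cm / 100 = 0.1, 0.29 rad / 4 = 0.0725.

Request:
servo_tool([
  [0.1,-0.05,0,0.05],
  [0.152,-0.085,0,0.0725],
  [0.152,-0.085,0,0.0725],
  [0.152,-0.085,0,0.0725],
  [0.152,-0.085,0,0.0725],
  [0.152,-0.085,0,0.0725],
  [0.152,-0.085,0,0.0725],
  [0.152,-0.085,0,0.0725],
  [0.152,-0.085,0,0.0725],
  [0.152,-0.085,0,0.0725],
  [0.152,-0.085,0,0.0725],
  [0.152,-0.085,0,0.0725],
], force=40)

```text
time: 8.67
ee_pos: [0.6635, 0.1296, 0.2621]
tcp_rot: [-176.5, 0.0, 37.6]
wrist_force: [0.1, -0.6, -0.1]
opening: 0.0853
grasp_force: 0.0
```

```bash
python3 -c "
from workcell import *
o=get_obs();print(o['q'].round(1),(o['ee_pos']*1000).round(1),o['tcp_rot'].round(2))"
```

```text
[  9.7  27.3  41.  105.4   3.1 152.1] [663.5 129.6 262.1] [-1.7647e+02  5.0000e-02  3.7580e+01]
```

The saturation left a 3.5° tilt in the commanded pose. I'll undo it by saturating against the opposite wrist limit in free space.

Scaled: -20 cm / 100 = -0.2, -12 cm / 100 = -0.12, 2.4 rad / 4 = 0.6.

Request:
servo_tool([
  [-0.2,-0.12,0.03,0.6],
  [-0.2,-0.12,0.03,0.6],
  [-0.2,-0.12,0.03,0.6],
  [-0.2,-0.12,0.03,0.6],
  [-0.2,-0.12,0.03,0.6],
  [-0.2,-0.12,0.03,0.6],
  [-0.2,-0.12,0.03,0.6],
  [-0.2,-0.12,0.03,0.6],
  [-0.2,-0.12,0.03,0.6],
  [-0.2,-0.12,0.03,0.6],
  [-0.2,-0.12,0.03,0.6],
  [-0.2,-0.12,0.03,0.6],
  [-0.2,-0.12,0.03,0.6],
  [-0.2,-0.12,0.03,0.6],
  [-0.2,-0.12,0.03,0.6],
  [-0.2,-0.12,0.03,0.6],
  [-0.2,-0.12,0.03,0.6],
  [-0.2,-0.12,0.03,0.6],
  [-0.2,-0.12,0.03,0.6],
  [-0.2,-0.12,0.03,0.6],
])

```text
time: 10.33
ee_pos: [0.4637, 0.0093, 0.2917]
tcp_rot: [-176.4, 0.1, 175.4]
wrist_force: [-0.2, -1.3, 0.3]
opening: 0.0854
grasp_force: 0.0
```

Scaled: 2.4 rad / 4 = 0.6.

Request:
servo_tool([
  [0,0,0,0.6],
  [0,0,0,0.6],
  [0,0,0,0.6],
  [0,0,0,0.6],
  [0,0,0,0.6],
  [0,0,0,0.6],
  [0,0,0,0.6],
  [0,0,0,0.6],
  [0,0,0,0.6],
  [0,0,0,0.6],
  [0,0,0,0.6],
  [0,0,0,0.6],
  [0,0,0,0.6],
  [0,0,0,0.6],
  [0,0,0,0.6],
  [0,0,0,0.6],
  [0,0,0,0.6],
  [0,0,0,0.6],
  [0,0,0,0.6],
  [0,0,0,0.6],
])

```text
time: 12.0
ee_pos: [0.4639, 0.0091, 0.2914]
tcp_rot: [-176.4, 0.1, -47.2]
wrist_force: [0.7, 0.6, -0.5]
opening: 0.0851
grasp_force: 0.0
```

```bash
python3 -c "
from workcell import *
o=get_obs();print(o['q'].round(1),(o['ee_pos']*1000).round(1),o['tcp_rot'].round(2))"
```

```text
[  -0.4   -7.5    4.5   99.5    2.5 -133.2] [463.9   9.1 291.4] [-1.7644e+02  1.0000e-01 -4.7200e+01]
```

Scaled: 1.1 rad / 4 = 0.275.

Request:
servo_tool([
  [0,0,0,0.275],
  [0,0,0,0.275],
  [0,0,0,0.275],
  [0,0,0,0.275],
  [0,0,0,0.275],
  [0,0,0,0.275],
  [0,0,0,0.275],
  [0,0,0,0.275],
  [0,0,0,0.275],
  [0,0,0,0.275],
  [0,0,0,0.275],
  [0,0,0,0.275],
])

```text
time: 13.0
ee_pos: [0.4444, 0.1047, 0.2914]
tcp_rot: [-178.4, 0.1, 12.1]
wrist_force: [0.2, 0.2, 0.3]
opening: 0.0854
grasp_force: 0.0
```

```bash
python3 -c "
from workcell import *
o=get_obs();print(o['q'].round(1),(o['ee_pos']*1000).round(1),o['tcp_rot'].round(2))"
```

```text
[  12.3   -5.8    6.1  102.1    1.6 -179.8] [444.4 104.7 291.4] [-1.7843e+02  1.4000e-01  1.2100e+01]
```

Scaled: 0.22 rad / 4 = 0.055.

Request:
servo_tool([
  [0,0,0,0.055],
  [0,0,0,0.055],
  [0,0,0,0.055],
  [0,0,0,0.055],
  [0,0,0,0.055],
  [0,0,0,0.055],
  [0,0,0,0.055],
])

```text
time: 13.58
ee_pos: [0.4206, 0.1646, 0.2913]
tcp_rot: [179.7, 0.2, 21.5]
wrist_force: [-0.6, -0.5, -0.3]
opening: 0.0855
grasp_force: 0.0
```

```bash
python3 -c "
from workcell import *
o=get_obs();print(o['q'].round(1),(o['ee_pos']*1000).round(1),o['tcp_rot'].round(2))"
```

```text
[  21.6   -6.4    5.6  102.2   -0.3 -179.9] [420.6 164.6 291.3] [179.69   0.19  21.49]
```

Scaled: 24.3 cm / 100 = 0.243, -3.6 cm / 100 = -0.036, -1.6 rad / 4 = -0.4.

Request:
servo_tool([
  [0.243,-0.036,-0.02,-0.4],
  [0.243,-0.036,-0.02,-0.4],
  [0.243,-0.036,-0.02,-0.4],
  [0.243,-0.036,-0.02,-0.4],
  [0.243,-0.036,-0.02,-0.4],
  [0.243,-0.036,-0.02,-0.4],
  [0.243,-0.036,-0.02,-0.4],
  [0.243,-0.036,-0.02,-0.4],
  [0.243,-0.036,-0.02,-0.4],
  [0.243,-0.036,-0.02,-0.4],
  [0.243,-0.036,-0.02,-0.4],
  [0.243,-0.036,-0.02,-0.4],
  [0.243,-0.036,-0.02,-0.4],
  [0.243,-0.036,-0.02,-0.4],
  [0.243,-0.036,-0.02,-0.4],
])

```text
time: 14.83
ee_pos: [0.6635, 0.1284, 0.2711]
tcp_rot: [179.7, 0.2, -70.0]
wrist_force: [-0.4, -0.2, 0.4]
opening: 0.0856
grasp_force: 0.0
```

Scaled: -15 cm / 100 = -0.15, -1.37 rad / 4 = -0.3425.

Request:
servo_tool([
  [0,0,-0.15,-0.3425],
  [0,0,-0.15,-0.3425],
  [0,0,-0.15,-0.3425],
  [0,0,-0.15,-0.3425],
  [0,0,-0.15,-0.3425],
  [0,0,-0.15,-0.3425],
  [0,0,-0.15,-0.3425],
  [0,0,-0.15,-0.3425],
  [0,0,-0.15,-0.3425],
  [0,0,-0.15,-0.3425],
  [0,0,-0.15,-0.3425],
  [0,0,-0.15,-0.3425],
  [0,0,-0.15,-0.3425],
  [0,0,-0.15,-0.3425],
  [0,0,-0.15,-0.3425],
])

```text
time: 16.08
ee_pos: [0.6634, 0.1292, 0.1213]
tcp_rot: [179.7, 0.2, -148.4]
wrist_force: [0.1, -0.2, 0.4]
opening: 0.0853
grasp_force: 0.0
```

```bash
python3 -c "
from w import *
o,im,f=look('w9');print(o['q'].round(1))
for n in N: meas(im,f,n)"
```

```text
t 16.0833 tcp [663.4 129.2 121.3] rot [ 179.69    0.2  -148.36] F [ 0.1 -0.2  0.4]
cam [597.  87. 263.]
[ 10.9  21.7  17.7  86.    0.4 -20.8]
lid_large rect [548.9 390.5] [105.2  54.2] 53.2 ell [530.6 404.3] [100.2 104.8] 158.5
lid_oval rect [663.8 129.2] [127.2  84. ] 28.9 ell [664. 129.] [ 84.5 127.6] 121.2
lid_small rect [ 666.4 -144.7] [72.2 75.4] 57.6 ell [ 666.1 -147.4] [70.7 83.3] 14.8
```

View pics/w9.png

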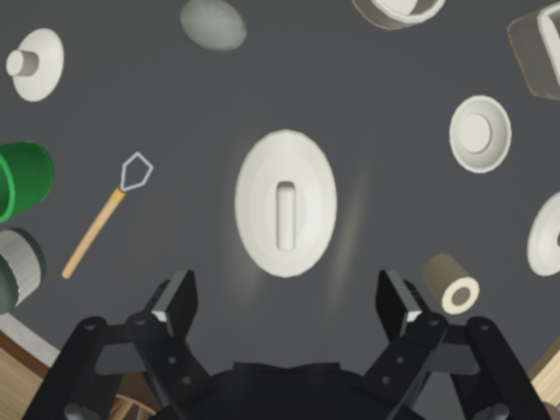

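The oval lid is centred under the gripper at (286,203), with its bar upright in line with the tool. I'll descend and grip.

Scaled: -9.8 cm / 100 = -0.098, -9.4 cm / 100 = -0.094.

Request:
servo_tool([
  [0,0,-0.03,0],
  [0,0,-0.06,0],
  [0,0,-0.08,0],
  [0,0,-0.09,0],
  [0,0,-0.094,0],
  [0,0,-0.098,0],
  [0,0,-0.098,0],
  [0,0,-0.098,0],
])

```text
time: 16.8
ee_pos: [0.664, 0.1295, 0.0247]
tcp_rot: [179.7, 0.3, -148.5]
wrist_force: [-0.6, 0.2, 0.6]
opening: 0.0851
grasp_force: 0.0
```

Request:
servo_tool([
  [0,0,0,0],
  [0,0,0,0],
  [0,0,0,0],
  [0,0,0,0],
  [0,0,0,0],
  [0,0,0,0],
  [0,0,0,0],
  [0,0,0,0],
  [0,0,0,0],
  [0,0,0,0],
  [0,0,0,0],
  [0,0,0,0],
], claw=1, force=40)

```text
time: 17.8
ee_pos: [0.6634, 0.1293, 0.0235]
tcp_rot: [179.7, 0.2, -148.6]
wrist_force: [-0.0, -1.0, 2.7]
opening: 0.0128
grasp_force: 40.1
```

Scaled: -21.8 cm / 100 = -0.218, -3.75 cm / 100 = -0.0375.

Request:
servo_tool([
  [0,0,0.015,0],
  [0,0,0.04,0],
  [0,0,0.07,0],
  [-0.015,-0.003,0.09,0],
  [-0.04,-0.007,0.1,0],
  [-0.07,-0.012,0.1,0],
  [-0.1,-0.017,0.1,0],
  [-0.13,-0.022,0.1,0],
  [-0.16,-0.028,0.1,0],
  [-0.185,-0.032,0.1,0],
  [-0.205,-0.035,0.1,0],
  [-0.218,-0.0375,0.1,0],
  [-0.218,-0.0375,0.1,0],
  [-0.218,-0.0375,0.1,0],
  [-0.218,-0.0375,0.1,0],
])

```text
time: 19.05
ee_pos: [0.4458, 0.092, 0.1232]
tcp_rot: [179.7, 0.2, -148.6]
wrist_force: [1.4, -0.7, -1.6]
opening: 0.0131
grasp_force: 39.4
```

```bash
python3 -c "
from w import *
o,im,f=look('w10');print(o['opening'])
for n in N: meas(im,f,n)"
```

```text
t 19.05 tcp [445.8  92.  123.2] rot [ 179.69    0.22 -148.55] F [ 1.4 -0.7 -1.6]
cam [380.  50. 265.]
0.013079757381621518
lid_small rect [ 673.  -138.7] [88.  65.1] 5.1 ell [ 674.2 -151.1] [74.8 98.6] 47.4
jar_square rect [395.6 256.9] [86.5 85.1] 62.3 ell [394.9 256.3] [ 98.1 100.7] 157.1
jar_oval rect [470.9 107.5] [184.4 117.4] 32.3 ell [472.1 108.2] [116.9 182.9] 121.4
jar_small rect [442.2 -76.7] [68.3 91.7] 44.0 ell [445.1 -75.5] [68.8 94.6] 27.3
```

View pics/w10.png

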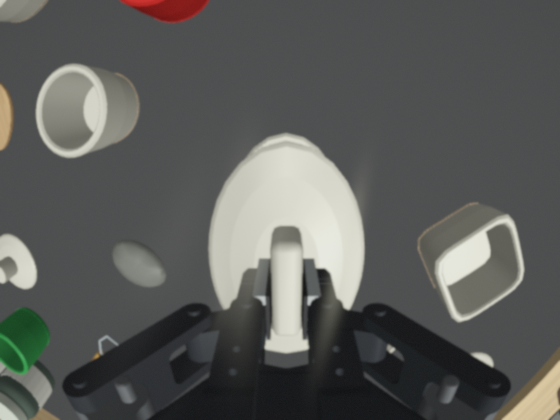

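The lid is held level and centred over the jar, whose tip shows at (286,135) on the axis. Lowering slowly.

Scaled: -5.9 cm / 100 = -0.059, -5.85 cm / 100 = -0.0585.

Request:
servo_tool([
  [0,0,-0.01,0],
  [0,0,-0.025,0],
  [0,0,-0.037,0],
  [0,0,-0.044,0],
  [0,0,-0.048,0],
  [0,0,-0.051,0],
  [0,0,-0.054,0],
  [0,0,-0.056,0],
  [0,0,-0.0575,0],
  [0,0,-0.0585,0],
  [0,0,-0.059,0],
  [0,0,-0.059,0],
  [0,0,-0.059,0],
])

```text
time: 20.18
ee_pos: [0.4454, 0.0919, 0.0645]
tcp_rot: [179.7, 0.2, -148.6]
wrist_force: [0.4, 0.5, -2.1]
opening: 0.0135
grasp_force: 39.4
```

Scaled: -0.1 cm / 100 = -0.001, -0.05 cm / 100 = -0.0005.

Request:
servo_tool([
  [0,0,-0.0005,0],
  [0,0,-0.001,0],
  [0,0,-0.001,0],
  [0,0,-0.001,0],
  [0,0,-0.001,0],
])

```text
time: 20.6
ee_pos: [0.4454, 0.0919, 0.0635]
tcp_rot: [179.7, 0.2, -148.6]
wrist_force: [-0.4, -0.6, 0.2]
opening: 0.0132
grasp_force: 39.7
```

Scaled: -0.05 cm / 100 = -0.0005.

Request:
servo_tool([
  [0,0,-0.0005,0],
  [0,0,-0.0005,0],
  [0,0,-0.0005,0],
  [0,0,-0.0005,0],
  [0,0,-0.0005,0],
  [0,0,-0.0005,0],
], claw=0.4)

```text
time: 21.1
ee_pos: [0.4453, 0.0918, 0.0628]
tcp_rot: [179.7, 0.2, -148.6]
wrist_force: [-0.6, 1.1, -0.4]
opening: 0.0513
grasp_force: 0.0
```

Scaled: 14 cm / 100 = 0.14, 12 cm / 100 = 0.12.

Request:
servo_tool([
  [0,0,0.01,0],
  [0,0,0.03,0],
  [0,0,0.06,0],
  [0.02,0,0.09,0],
  [0.04,0,0.12,0],
  [0.07,-0.04,0.14,0],
  [0.07,-0.04,0.14,0],
  [0.07,-0.04,0.14,0],
  [0.07,-0.04,0.14,0],
], claw=0)

```text
time: 21.85
ee_pos: [0.5152, 0.0515, 0.2027]
tcp_rot: [179.7, 0.2, -148.6]
wrist_force: [-0.3, 0.2, 0.0]
opening: 0.0855
grasp_force: 0.0
```

```bash
python3 -c "
from w import *
o,im,f=look('w11');print(o['opening'])
N['jar_oval']=(445,91,.052)
meas(im,f,'jar_oval')"
```

```text
t 21.85 tcp [515.2  51.5 202.7] rot [ 1.7966e+02  1.7000e-01 -1.4865e+02] F [-0.3  0.2  0. ]
cam [449.  10. 345.]
0.08549982381707148
jar_oval rect [445.5  92.4] [127.3  83.6] 32.4 ell [445.5  92.2] [ 84.  128.1] 121.5
```

View pics/w11.png

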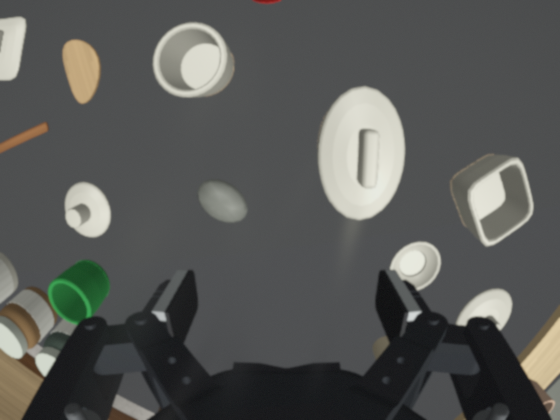

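The oval lid sits home at (362,152), level and in line. Next is the small lid.

Scaled: -19.4 cm / 100 = -0.194, -8.3 cm / 100 = -0.083.

Request:
servo_tool([
  [0.15,-0.194,-0.02,0],
  [0.15,-0.194,-0.02,0],
  [0.15,-0.194,-0.02,0],
  [0.15,-0.194,-0.02,0],
  [0.15,-0.194,-0.02,0],
  [0.15,-0.194,-0.02,0],
  [0.15,-0.194,-0.02,0],
  [0.15,-0.194,-0.05,0],
  [0.15,-0.194,-0.083,0],
  [0.15,-0.194,-0.083,0],
  [0.15,-0.194,-0.083,0],
  [0.15,-0.194,-0.083,0],
])

```text
time: 22.9
ee_pos: [0.6653, -0.1413, 0.1217]
tcp_rot: [179.7, 0.3, -148.5]
wrist_force: [-0.3, 0.8, 1.1]
opening: 0.0852
grasp_force: 0.0
```

```bash
python3 -c "
from w import *
o,im,f=look('w12');meas(im,f,'lid_small')"
```

```text
t 22.9 tcp [ 665.3 -141.3  121.7] rot [ 179.73    0.25 -148.51] F [-0.3  0.8  1.1]
cam [ 599. -183.  264.]
lid_small rect [ 720.5 -180.9] [367.7 741.2] 40.3 ell [ 753.1 -129.8] [440.4 765.7] 53.8
```

Scaled: -9.8 cm / 100 = -0.098, -9.4 cm / 100 = -0.094.

Request:
servo_tool([
  [0,-0.001,-0.03,0],
  [0,-0.001,-0.06,0],
  [0,-0.001,-0.08,0],
  [0,-0.001,-0.09,0],
  [0,-0.001,-0.094,0],
  [0,-0.001,-0.098,0],
  [0,-0.001,-0.098,0],
  [0,-0.001,-0.098,0],
])

```text
time: 23.62
ee_pos: [0.6662, -0.1433, 0.0236]
tcp_rot: [179.8, 0.3, -148.6]
wrist_force: [0.0, -0.4, -0.0]
opening: 0.0854
grasp_force: 0.0
```

Request:
servo_tool([
  [0,0,0,0],
  [0,0,0,0],
  [0,0,0,0],
  [0,0,0,0],
  [0,0,0,0],
  [0,0,0,0],
  [0,0,0,0],
  [0,0,0,0],
  [0,0,0,0],
  [0,0,0,0],
  [0,0,0,0],
  [0,0,0,0],
], claw=1, force=40)

```text
time: 24.62
ee_pos: [0.6654, -0.1432, 0.0221]
tcp_rot: [179.7, 0.2, -148.6]
wrist_force: [-1.4, 0.2, 4.1]
opening: 0.0223
grasp_force: 39.5
```

Scaled: -21.4 cm / 100 = -0.214, 5.7 cm / 100 = 0.057.

Request:
servo_tool([
  [0,0,0.015,0],
  [0,0,0.04,0],
  [0,0,0.07,0],
  [-0.015,0.004,0.1,0],
  [-0.04,0.011,0.11,0],
  [-0.07,0.019,0.11,0],
  [-0.1,0.027,0.11,0],
  [-0.13,0.035,0.11,0],
  [-0.16,0.043,0.11,0],
  [-0.185,0.049,0.11,0],
  [-0.205,0.055,0.11,0],
  [-0.214,0.057,0.11,0],
  [-0.214,0.057,0.11,0],
  [-0.214,0.057,0.11,0],
  [-0.214,0.057,0.11,0],
])

```text
time: 25.87
ee_pos: [0.4522, -0.0864, 0.1317]
tcp_rot: [179.7, 0.2, -148.6]
wrist_force: [0.3, -0.1, -1.1]
opening: 0.0225
grasp_force: 39.5
```

```bash
python3 -c "
from w import *
o,im,f=look('w13');print(o['opening'])"
```

```text
t 25.8667 tcp [452.2 -86.4 131.7] rot [ 179.71    0.22 -148.56] F [ 0.3 -0.1 -1.1]
cam [ 386. -128.  274.]
0.02246105106119918
```

View pics/w13.png

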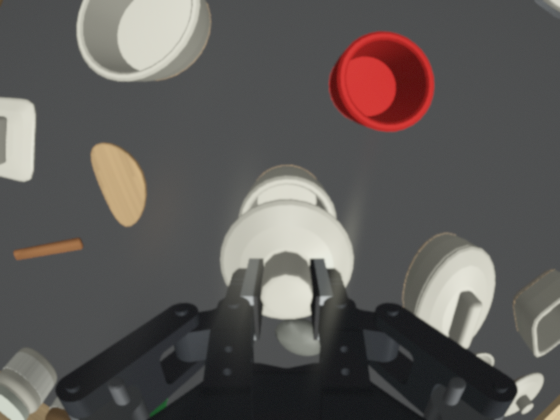

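The small lid is held centrally above its jar, with the jar rim visible around (288,190). Lowering.

Scaled: -5.3 cm / 100 = -0.053, -5.25 cm / 100 = -0.0525.

Request:
servo_tool([
  [-0.001,0,-0.01,0],
  [-0.001,0,-0.02,0],
  [-0.001,0,-0.03,0],
  [-0.001,0,-0.037,0],
  [-0.001,0,-0.041,0],
  [-0.001,0,-0.045,0],
  [-0.001,0,-0.048,0],
  [-0.001,0,-0.05,0],
  [-0.001,0,-0.0515,0],
  [-0.001,0,-0.0525,0],
  [-0.001,0,-0.053,0],
  [-0.001,0,-0.053,0],
  [-0.001,0,-0.053,0],
])

```text
time: 27.0
ee_pos: [0.4504, -0.0862, 0.079]
tcp_rot: [179.7, 0.2, -148.6]
wrist_force: [0.8, 0.1, -0.6]
opening: 0.0226
grasp_force: 39.5
```

Request:
servo_tool([
  [0,0,-0.0004,0],
  [0,0,-0.0008,0],
  [0,0,-0.0008,0],
  [0,0,-0.0008,0],
  [0,0,-0.0008,0],
])

```text
time: 27.42
ee_pos: [0.4504, -0.0862, 0.0781]
tcp_rot: [179.7, 0.2, -148.6]
wrist_force: [-1.2, 1.0, 1.1]
opening: 0.0224
grasp_force: 39.6
```

Scaled: -0.05 cm / 100 = -0.0005.

Request:
servo_tool([
  [0,0,-0.0005,0],
  [0,0,-0.0005,0],
  [0,0,-0.0005,0],
  [0,0,-0.0005,0],
])

```text
time: 27.75
ee_pos: [0.4506, -0.0863, 0.078]
tcp_rot: [179.7, 0.2, -148.6]
wrist_force: [-0.9, -0.1, 5.3]
opening: 0.0227
grasp_force: 40.1
```

Contact is made, at 5 N. Release, then over to the square lid.

Request:
servo_tool([
  [0,0,0,0],
  [0,0,0,0],
  [0,0,0,0],
  [0,0,0,0],
  [0,0,0,0],
  [0,0,0,0],
], claw=0.35)

```text
time: 28.25
ee_pos: [0.4502, -0.0862, 0.0773]
tcp_rot: [179.7, 0.2, -148.6]
wrist_force: [0.4, 0.6, -0.0]
opening: 0.0553
grasp_force: 0.0
```

Scaled: -29 cm / 100 = -0.29, 9 cm / 100 = 0.09, -0.21 rad / 4 = -0.0525.

Request:
servo_tool([
  [0,0,0.01,0],
  [0,0,0.03,0],
  [0,0,0.06,0],
  [0,0,0.09,0],
  [0.09,-0.29,0.09,-0.0525],
  [0.09,-0.29,0.09,-0.0525],
  [0.09,-0.29,0.09,-0.0525],
  [0.09,-0.29,0.09,-0.0525],
  [0.09,-0.29,0.09,-0.0525],
  [0.09,-0.29,0.09,-0.0525],
  [0.09,-0.29,0.09,-0.0525],
  [0.09,-0.29,0.09,-0.0525],
  [0.09,-0.29,0.06,-0.0525],
  [0.09,-0.29,0.04,-0.0525],
  [0.09,-0.29,0.04,-0.0525],
  [0.09,-0.29,0.04,-0.0525],
], claw=0)

```text
time: 29.58
ee_pos: [0.5398, -0.3758, 0.1172]
tcp_rot: [179.6, 0.1, -160.6]
wrist_force: [0.5, 0.5, 1.1]
opening: 0.0852
grasp_force: 0.0
```

```bash
python3 -c "
from w import *
o,im,f=look('w14');
for n in ('lid_square','jar_large','jar_small'): meas(im,f,n)"
```

```text
t 29.5833 tcp [ 539.8 -375.8  117.2] rot [ 1.7959e+02  1.3000e-01 -1.6059e+02] F [0.5 0.5 1.1]
cam [ 467. -403.  259.]
lid_square rect [ 541.7 -375.7] [88.1 88.6] 19.3 ell [ 540.7 -376. ] [ 98.4 112.7] 109.6
jar_large rect [ 377.7 -260.3] [ 99.  100.4] 33.9 ell [ 377.5 -260.4] [ 99.6 100.5] 43.1
```

View pics/w14.png

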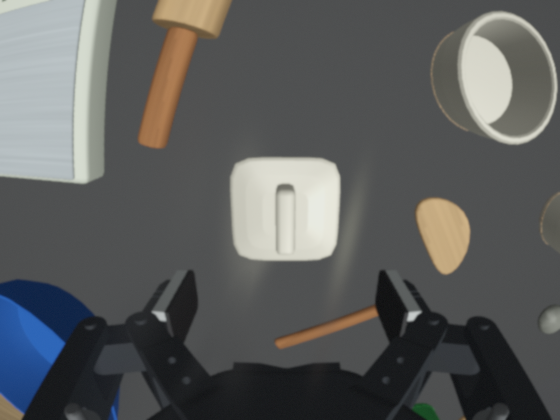

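The square lid is centred at (286,208), with its bar in line with the tool. Gripping.

Scaled: -9.45 cm / 100 = -0.0945, -9.2 cm / 100 = -0.092.

Request:
servo_tool([
  [0.001,0,-0.03,0],
  [0.001,0,-0.06,0],
  [0.001,0,-0.08,0],
  [0.001,0,-0.088,0],
  [0.001,0,-0.092,0],
  [0.001,0,-0.0945,0],
  [0.001,0,-0.0945,0],
  [0.001,0,-0.0945,0],
])

```text
time: 30.3
ee_pos: [0.5421, -0.3767, 0.0249]
tcp_rot: [179.8, 0.3, -160.6]
wrist_force: [-0.5, 0.5, -0.0]
opening: 0.0854
grasp_force: 0.0
```

Request:
servo_tool([
  [0,0,0,0],
  [0,0,0,0],
  [0,0,0,0],
  [0,0,0,0],
  [0,0,0,0],
  [0,0,0,0],
  [0,0,0,0],
  [0,0,0,0],
  [0,0,0,0],
  [0,0,0,0],
  [0,0,0,0],
  [0,0,0,0],
], claw=1, force=40)

```text
time: 31.3
ee_pos: [0.5413, -0.3762, 0.0231]
tcp_rot: [179.7, 0.2, -160.6]
wrist_force: [-0.8, 0.2, 2.6]
opening: 0.013
grasp_force: 43.4
```

Scaled: 43 cm / 100 = 0.43, 14.5 cm / 100 = 0.145, 0.45 rad / 4 = 0.1125.

Request:
servo_tool([
  [0,0,0.015,0],
  [0,0,0.04,0],
  [0,0,0.07,0],
  [0,0,0.1,0],
  [-0.002,0.01,0.13,0],
  [-0.007,0.03,0.14,0],
  [-0.013,0.055,0.14,0],
  [-0.019,0.085,0.14,0],
  [-0.026,0.115,0.14,0],
  [-0.033,0.145,0.14,0.0125],
  [-0.04,0.175,0.14,0.025],
  [-0.047,0.205,0.14,0.0375],
  [-0.054,0.235,0.14,0.05],
  [-0.061,0.265,0.14,0.0625],
  [-0.068,0.295,0.14,0.075],
  [-0.075,0.325,0.14,0.0875],
  [-0.082,0.355,0.14,0.1],
  [-0.089,0.385,0.14,0.1125],
  [-0.095,0.41,0.14,0.125],
  [-0.1,0.43,0.14,0.125],
])

```text
time: 32.97
ee_pos: [0.4406, 0.0555, 0.1628]
tcp_rot: [179.7, 0.2, -131.7]
wrist_force: [0.1, -0.4, -2.2]
opening: 0.0129
grasp_force: 42.8
```

Scaled: 20.4 cm / 100 = 0.204, 20.3 cm / 100 = 0.203, 0.25 rad / 4 = 0.0625.

Request:
servo_tool([
  [-0.006,0.025,0,0.0125],
  [-0.012,0.055,0,0.025],
  [-0.019,0.085,0,0.0375],
  [-0.026,0.115,0,0.05],
  [-0.032,0.145,0,0.0625],
  [-0.038,0.175,0,0.0625],
  [-0.042,0.195,-0.01,0.0625],
  [-0.045,0.203,-0.03,0.0625],
  [-0.045,0.204,-0.045,0.0625],
  [-0.045,0.204,-0.05,0.0625],
  [-0.045,0.204,-0.05,0.0625],
  [-0.045,0.204,-0.05,0.0625],
])

```text
time: 33.97
ee_pos: [0.3964, 0.2575, 0.1134]
tcp_rot: [179.7, 0.2, -117.6]
wrist_force: [-0.2, -0.9, -1.4]
opening: 0.013
grasp_force: 42.7
```

```bash
python3 -c "
from w import *
o,im,f=look('w15');print(o['opening'])"
```

```text
t 33.9667 tcp [396.4 257.5 113.4] rot [ 179.69    0.2  -117.65] F [-0.2 -0.9 -1.4]
cam [361. 188. 255.]
0.013038255717170615
```

View pics/w15.png

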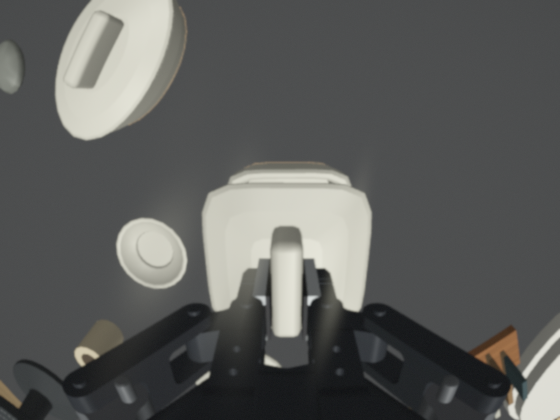

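The square lid hangs over its jar, aligned in turn. The rim spans about 228–352 px and the lid 203–371 px, so I'll check the lateral offset numerically.

```bash
python3 -c "
import cv2,numpy as np
g=cv2.imread('pics/w15.png',0)
for r in (168,172,176,180,205,220,240,260):
    x=np.where(g[r,190:390]>(140 if r>170 else 110))[0]+190; print(r,x.min(),x.max(),(x.min()+x.max())/2)
"
```

```text
168 260 321 290.5
172 242 337 289.5
176 232 346 289.0
180 229 348 288.5
205 204 368 286.0
220 202 370 286.0
240 203 369 286.0
260 206 367 286.5
```

Scaled: -4.35 cm / 100 = -0.0435, 0.05 cm / 100 = 0.0005.

Request:
servo_tool([
  [-0.001,0.0005,-0.005,0],
  [-0.001,0.0005,-0.013,0],
  [-0.001,0.0005,-0.022,0],
  [-0.001,0.0005,-0.029,0],
  [-0.001,0.0005,-0.033,0],
  [-0.001,0.0005,-0.036,0],
  [-0.001,0.0005,-0.039,0],
  [-0.001,0.0005,-0.041,0],
  [-0.001,0.0005,-0.0425,0],
  [-0.001,0.0005,-0.0435,0],
  [-0.001,0.0005,-0.0435,0],
  [-0.001,0.0005,-0.0435,0],
])

```text
time: 35.02
ee_pos: [0.3954, 0.2584, 0.0696]
tcp_rot: [179.7, 0.2, -117.6]
wrist_force: [0.4, 0.1, -1.3]
opening: 0.0133
grasp_force: 42.8
```

Scaled: -0.08 cm / 100 = -0.0008, -0.04 cm / 100 = -0.0004.

Request:
servo_tool([
  [0,0,-0.0004,0],
  [0,0,-0.0008,0],
  [0,0,-0.0008,0],
  [0,0,-0.0008,0],
  [0,0,-0.0008,0],
])

```text
time: 35.43
ee_pos: [0.3954, 0.2585, 0.0691]
tcp_rot: [179.7, 0.2, -117.6]
wrist_force: [-1.7, -0.2, 3.6]
opening: 0.0131
grasp_force: 43.4
```

Request:
servo_tool([
  [0,0,0,0],
  [0,0,0,0],
  [0,0,0,0],
  [0,0,0,0],
  [0,0,0,0],
  [0,0,0,0],
], claw=0.35)

```text
time: 35.93
ee_pos: [0.3953, 0.2583, 0.0686]
tcp_rot: [179.7, 0.2, -117.6]
wrist_force: [-1.3, -0.4, 0.7]
opening: 0.0558
grasp_force: 0.0
```

Scaled: 14.6 cm / 100 = 0.146, 13.4 cm / 100 = 0.134.

Request:
servo_tool([
  [0,0,0.01,0],
  [0,0,0.03,0],
  [0,0,0.06,0],
  [0,0,0.09,0],
  [0.134,0.146,0.09,0],
  [0.134,0.146,0.09,0],
  [0.134,0.146,0.09,0],
  [0.134,0.146,0.09,0],
  [0.134,0.146,0.09,0],
  [0.134,0.146,0.07,0],
  [0.134,0.146,0.05,0],
  [0.134,0.146,0.05,0],
  [0.134,0.146,0.05,0],
], claw=0)

```text
time: 37.02
ee_pos: [0.5288, 0.4039, 0.1182]
tcp_rot: [179.6, 0.1, -117.6]
wrist_force: [0.1, 0.7, -0.4]
opening: 0.0853
grasp_force: 0.0
```

```bash
python3 -c "
from w import *
o,im,f=look('w16');N['jar_square']=(395,258,.058)
for n in ('lid_large','jar_square'): meas(im,f,n)"
```

```text
t 37.0167 tcp [528.8 403.9 118.2] rot [ 1.7963e+02  8.0000e-02 -1.1762e+02] F [ 0.1  0.7 -0.4]
cam [494. 334. 260.]
lid_large rect [528.3 405.6] [106.3 107.7] 66.3 ell [531.2 413.6] [107.2 125.7] 169.7
```

View pics/w16.png

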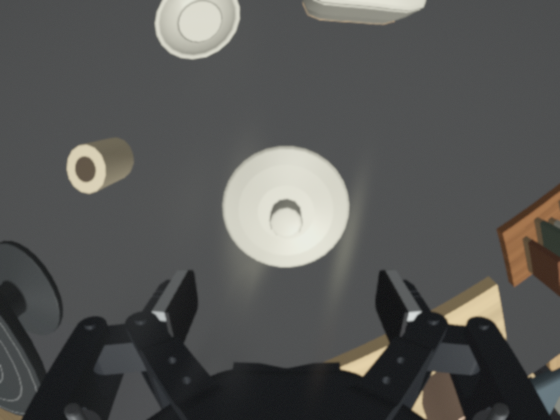

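The large lid is centred at (286,206), and the cup and brush rack are clear. Gripping.

Scaled: -9.5 cm / 100 = -0.095, -9.2 cm / 100 = -0.092.

Request:
servo_tool([
  [0.0005,0.0005,-0.03,0],
  [0.0005,0.0005,-0.06,0],
  [0.0005,0.0005,-0.08,0],
  [0.0005,0.0005,-0.088,0],
  [0.0005,0.0005,-0.092,0],
  [0.0005,0.0005,-0.095,0],
  [0.0005,0.0005,-0.095,0],
  [0.0005,0.0005,-0.095,0],
])

```text
time: 37.73
ee_pos: [0.5305, 0.4053, 0.0255]
tcp_rot: [179.7, 0.3, -117.6]
wrist_force: [-0.6, 0.1, -0.1]
opening: 0.0854
grasp_force: 0.0
```

Request:
servo_tool([
  [0,0,0,0],
  [0,0,0,0],
  [0,0,0,0],
  [0,0,0,0],
  [0,0,0,0],
  [0,0,0,0],
  [0,0,0,0],
  [0,0,0,0],
  [0,0,0,0],
  [0,0,0,0],
  [0,0,0,0],
  [0,0,0,0],
], claw=1, force=40)

```text
time: 38.73
ee_pos: [0.5299, 0.4049, 0.024]
tcp_rot: [179.7, 0.2, -117.6]
wrist_force: [-0.6, -0.6, 6.1]
opening: 0.022
grasp_force: 39.8
```

Scaled: -43 cm / 100 = -0.43, -6.1 cm / 100 = -0.061.

Request:
servo_tool([
  [0,0,0.015,0],
  [0,0,0.04,0],
  [0,0,0.07,0],
  [0,0,0.1,0],
  [-0.002,-0.01,0.13,0],
  [-0.007,-0.03,0.14,0],
  [-0.013,-0.055,0.14,0],
  [-0.019,-0.085,0.14,0],
  [-0.026,-0.115,0.14,0],
  [-0.033,-0.145,0.14,0],
  [-0.04,-0.175,0.14,0],
  [-0.047,-0.205,0.14,0],
  [-0.054,-0.235,0.14,0],
  [-0.061,-0.265,0.14,0],
  [-0.068,-0.295,0.14,0],
  [-0.075,-0.325,0.14,0],
  [-0.082,-0.355,0.14,0],
  [-0.089,-0.385,0.14,0],
  [-0.095,-0.41,0.14,0],
  [-0.1,-0.43,0.14,0],
])

```text
time: 40.4
ee_pos: [0.4289, -0.0269, 0.1632]
tcp_rot: [179.7, 0.2, -117.7]
wrist_force: [1.1, -0.1, -0.9]
opening: 0.0228
grasp_force: 39.4
```

Scaled: -23.4 cm / 100 = -0.234, -23.2 cm / 100 = -0.232.

Request:
servo_tool([
  [-0.006,-0.025,0,0],
  [-0.012,-0.055,0,0],
  [-0.019,-0.085,0,0],
  [-0.026,-0.115,0,0],
  [-0.033,-0.145,0,0],
  [-0.04,-0.175,0,0],
  [-0.046,-0.2,0,0],
  [-0.05,-0.22,-0.01,0],
  [-0.053,-0.232,-0.03,0],
  [-0.053,-0.234,-0.04,0],
  [-0.053,-0.234,-0.045,0],
  [-0.053,-0.234,-0.045,0],
  [-0.053,-0.234,-0.045,0],
  [-0.053,-0.234,-0.045,0],
])

```text
time: 41.57
ee_pos: [0.3774, -0.2586, 0.1195]
tcp_rot: [179.7, 0.2, -117.6]
wrist_force: [-0.9, 1.0, -1.6]
opening: 0.0224
grasp_force: 39.4
```

```bash
python3 -c "
from w import *
o,im,f=look('w17');print(o['opening'])
g=cv2.cvtColor(im,cv2.COLOR_BGR2GRAY)
for r in range(110,280,10):
    x=np.where(g[r,180:400]>130)[0]+180; print(r,len(x) and (x.min(),x.max(),(x.min()+x.max())/2))
"
```

```text
t 41.5667 tcp [ 377.4 -258.6  119.5] rot [ 179.75    0.2  -117.55] F [-0.9  1.  -1.6]
cam [ 342. -329.  261.]
0.02236068454789674
110 0
120 0
130 0
140 0
150 0
160 (np.int64(256), np.int64(319), np.float64(287.5))
170 (np.int64(241), np.int64(335), np.float64(288.0))
180 (np.int64(231), np.int64(345), np.float64(288.0))
190 (np.int64(218), np.int64(354), np.float64(286.0))
200 (np.int64(209), np.int64(364), np.float64(286.5))
210 (np.int64(202), np.int64(370), np.float64(286.0))
220 (np.int64(197), np.int64(375), np.float64(286.0))
230 (np.int64(194), np.int64(378), np.float64(286.0))
240 (np.int64(192), np.int64(380), np.float64(286.0))
250 (np.int64(191), np.int64(381), np.float64(286.0))
260 (np.int64(192), np.int64(380), np.float64(286.0))
270 (np.int64(180), np.int64(379), np.float64(279.5))
```

View pics/w17.png

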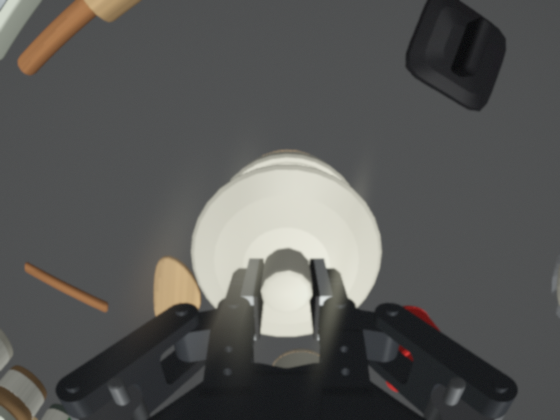

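The large lid is over its jar, with the rim centre at 288 px against the lid's 286 px, about 1 mm off. The black lid and red jar are clear. Lowering with a small correction.

Request:
servo_tool([
  [-0.0008,0.0004,-0.005,0],
  [-0.0008,0.0004,-0.013,0],
  [-0.0008,0.0004,-0.022,0],
  [-0.0008,0.0004,-0.029,0],
  [-0.0008,0.0004,-0.033,0],
  [-0.0008,0.0004,-0.036,0],
  [-0.0008,0.0004,-0.039,0],
  [-0.0008,0.0004,-0.041,0],
  [-0.0008,0.0004,-0.043,0],
  [-0.0008,0.0004,-0.0445,0],
  [-0.0008,0.0004,-0.0445,0],
  [-0.0008,0.0004,-0.0445,0],
])

```text
time: 42.62
ee_pos: [0.3761, -0.2588, 0.0743]
tcp_rot: [179.7, 0.2, -117.6]
wrist_force: [0.0, -0.6, -2.1]
opening: 0.0223
grasp_force: 39.5
```

Scaled: -0.08 cm / 100 = -0.0008, -0.04 cm / 100 = -0.0004.

Request:
servo_tool([
  [0,0,-0.0004,0],
  [0,0,-0.0008,0],
  [0,0,-0.0008,0],
  [0,0,-0.0008,0],
  [0,0,-0.0008,0],
])

```text
time: 43.03
ee_pos: [0.3761, -0.2589, 0.0739]
tcp_rot: [179.7, 0.2, -117.6]
wrist_force: [-2.0, 1.0, 5.4]
opening: 0.0224
grasp_force: 40.1
```

Request:
servo_tool([
  [0,0,0,0],
  [0,0,0,0],
  [0,0,0,0],
  [0,0,0,0],
  [0,0,0,0],
  [0,0,0,0],
], claw=0.35)

```text
time: 43.53
ee_pos: [0.376, -0.2588, 0.0733]
tcp_rot: [179.7, 0.2, -117.6]
wrist_force: [0.0, -0.3, 0.4]
opening: 0.0558
grasp_force: 0.0
```

Scaled: -22 cm / 100 = -0.22, -20 cm / 100 = -0.2.

Request:
servo_tool([
  [0,0,0.01,0],
  [0,0,0.03,0],
  [0,0,0.06,0],
  [0,0,0.1,0],
  [0,0,0.14,0],
  [-0.08,-0.06,0.17,0],
  [-0.14,-0.14,0.18,0],
  [-0.2,-0.22,0.18,0],
  [-0.2,-0.22,0.18,0],
  [-0.2,-0.22,0.18,0],
  [-0.2,-0.22,0.18,0],
  [-0.2,-0.22,0.18,0],
  [-0.2,-0.22,0.18,0],
], claw=0)

```text
time: 44.62
ee_pos: [0.1725, -0.4821, 0.254]
tcp_rot: [179.7, 0.1, -117.8]
wrist_force: [0.2, -0.7, -0.8]
opening: 0.0851
grasp_force: 0.0
```

```bash
python3 -c "
from w import *
a=camera('scene')[:,:,::-1]; t=camera('top')[:,:,::-1]
cv2.imwrite('pics/s18.png',cv2.resize(a[110:290,140:460],(800,450),interpolation=3)); cv2.imwrite('pics/t18.png',t)
f,C=caster(get_calibration('top'))
for n in ('jar_square','jar_oval','jar_small','jar_large'):
    x,y,z=N[n]; N[n]=(x,y,z+.002); meas(t,f,n)
"
```

```text
jar_square rect [395.8 257.3] [91.5 90.1] 61.9 ell [395.6 258. ] [102.7 104.2] 71.5
jar_oval rect [445.8  91.8] [125.4  86.8] 46.4 ell [445.4  91.5] [ 84.7 128.2] 121.5
jar_small rect [450.4 -86.1] [71.7 72.4] 46.2 ell [449.9 -86.8] [72.4 72.9] 59.4
jar_large rect [ 375.8 -260.3] [106.3 104.6] 56.9 ell [ 375.4 -259.5] [103.9 109. ] 4.4
```

View pics/s18.png

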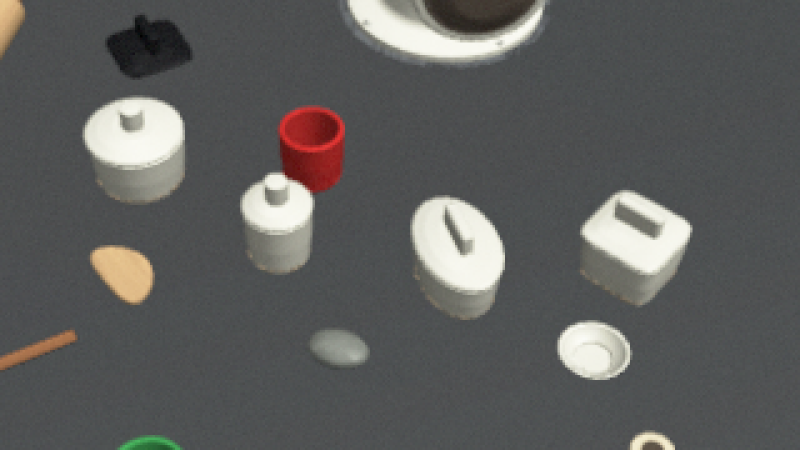

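All four lids sit flat and centred on their jars: large (135,150), small (278,220), oval (458,255), square (635,245). The jars have not moved. Handing in.

```bash
python3 -c "
from workcell import *
print(job_done())"
```

```text
the job is handed in; nothing more can be done
None
```

All four lids were set gently onto their matching jars and look flat and in line in the final pictures; the jars stayed where they stood, and I handed the job in at about 45 s of the 128 s allowed.

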